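# Reset the tripped overload relay and switch the supply back on

## Task

The drive has tripped: reach a fingertip down into the well of the red-ringed relay module and press its sunken button fully down, keep it down for about a second and let it come up again; then push the supply lever all the way over, away from the robot, and leave it there. Work by touch only: nothing is to be lifted or carried, the relay modules stay standing where they are, the buttons of the blue and yellow modules must not be pressed, and the screwdriver and steel coupling stay where they lie. Finish with the arm clear of everything.

Things in the scene. Friction and masses are not known exactly. Their poses are not given: they have to be found in the camera images.
- red_relay: Red relay module: loose white plastic box, 90 x 90 mm in plan, 60 mm tall, about 0.7 kg, with a flat red ring (64 mm across, 2 mm high) round the mouth of a round open well in its top. The well is 46 mm across, on the box's centre line, and goes straight down; its button stands in it, top face 25 mm below the module's top (35 mm above the bench). This is the tripped one. Origin: centre of the underside, z up.
- red_key_top (a point): Centre of the top face of the red sunken button (32 mm across); on the module's centre line, 35 mm above the bench when up. It moves down with the button. z up.
- red_key (a joint): Red sunken button at the bottom of the red module's well, travel in m: 0 = up (its spring returns it), 0.006 = fully down; grows as it is pressed straight down. Takes about 1.5 N to start and 5 N to bottom out.
- blue_relay: Blue relay module: loose white plastic box, 90 x 90 mm in plan, 60 mm tall, about 0.7 kg, with a flat blue ring (64 mm across, 2 mm high) round the mouth of a round open well in its top. The well is 46 mm across, on the box's centre line, and goes straight down; it is built the same as the red one; leave it alone. Origin: centre of the underside, z up.
- blue_key (a joint): Blue sunken button at the bottom of the blue module's well, travel in m: 0 = up (its spring returns it), 0.006 = fully down; grows as it is pressed straight down. Takes about 1.5 N to start and 5 N to bottom out.
- yellow_relay: Yellow relay module: loose white plastic box, 90 x 90 mm in plan, 60 mm tall, about 0.7 kg, with a flat yellow ring (64 mm across, 2 mm high) round the mouth of a round open well in its top. The well is 46 mm across, on the box's centre line, and goes straight down; it is built the same as the red one; leave it alone. Origin: centre of the underside, z up.
- yellow_key (a joint): Yellow sunken button at the bottom of the yellow module's well, travel in m: 0 = up (its spring returns it), 0.006 = fully down; grows as it is pressed straight down. Takes about 1.5 N to start and 5 N to bottom out.
- isolator: Supply isolator: aluminium plate 150 (x) x 110 (y) x 12 mm fixed to the bench, with a grey lever block (70 x 50 mm, top 37 mm above the bench) in its middle. Origin: centre of the underside; z up; its x axis points the way the lever is to be pushed (away from the robot, give or take its yaw); y is the lever's hinge direction. The lever turns about a line along y, 34 mm above the bench over the origin.
- supply_tip (a point): Centre of the black ball (26 mm across) at the top of the supply lever, a 10 mm steel rod, 60 mm from the hinge line. It moves with the lever: 29 mm to the isolator's -x side of the hinge and 87 mm above the bench when the lever reads 0, the same on the +x side when it reads 1.0, 94 mm high midway.
- supply (a joint): Supply lever angle, rad: 0 = leaning 0.5 rad towards the robot (off), 1.0 = leaning 0.5 rad away (on, at its stop). It starts near 0, takes about 1 N at the ball to swing and stays where it is left.
- screwdriver: Loose screwdriver lying on the bench, orange handle 26 mm thick, 180 mm long along its x, handle to -x. Origin: mid-length, on the bench. Leave alone.
- coupling_mid (a point): Loose steel shaft coupling, an upright tube 42 mm across and 36 mm tall with a 20 mm bore; this is its centre. Leave alone.

How it is judged (in metres and radians):
On the way, in this order (a step that is already met when the one before it is completed fails the run):
1. the red button is pressed down (at least 4.5 of its 6 mm) by the fingers and kept down for 0.7 s, with the lever still off (value of joint red_key above 0.0045 m and value of joint supply below 0.4 rad and contact force between the fingers and red_relay above 0.5 N), for 0.7 s.
2. the red button is let up again, with the lever still off (value of joint red_key below 0.001 m and value of joint supply below 0.4 rad), for 0.1 s.
3. the supply lever is pushed over to on (at least 0.88 of its 1.0 rad) (value of joint supply above 0.88 rad), for 0.2 s.
At the end, for the whole second after the job is handed in: the supply lever stands at on (over 0.88 of 1.0 rad), all three buttons are up (within 1 mm), the three modules stand upright (within 0.1 rad) and within 25 mm of where they were, and the screwdriver and the coupling are within 25 mm of where they lay (value of joint supply above 0.88 rad and value of joint each of red_key, blue_key, yellow_key below 0.001 m and angle between each of red_relay, blue_relay, yellow_relay's own z axis and vertical below 0.1 rad and distance of each of red_relay, blue_relay, yellow_relay, screwdriver, coupling_mid from where it was at the start of the episode below 0.025 m and linear speed of red_relay below 0.02 m/s); the robot touches nothing.
It fails at once if a blue or yellow button is pressed (over 2 mm) (value of joint any of blue_key, yellow_key above 0.002 m).
It fails at once if a relay module is lifted (over 10 mm), shoved (over 25 mm) or tipped (over 0.2 rad) (distance of any of red_relay, blue_relay, yellow_relay from where it was at the start of the episode above 0.025 m or height (world z) of any of red_relay, blue_relay, yellow_relay above 0.01 m or angle between any of red_relay, blue_relay, yellow_relay's own z axis and vertical above 0.2 rad).
It fails at once if the screwdriver or the coupling is moved (over 25 mm) or lifted (over 10 mm) (distance of any of screwdriver, coupling_mid from where it was at the start of the episode above 0.025 m or height (world z) of screwdriver above 0.01 m or height (world z) of coupling_mid above 0.028 m).
It also fails if it takes over 48 s, if anything falls off the work surface, if the arm or the gripper's body presses on something with over 40 N, if the wrist force passes 120 N, or if a joint passes its speed limit or range.

## Robot

A 6-joint arm with a two-finger parallel gripper is mounted at the origin on the work surface. World frame = base frame: x ahead of the robot, y to its left, z up, the work surface at z = 0. Lengths are in mm, angles in rad, forces in N, time in s.
With the tool pointing down it reaches from about 350 to 925 mm from the base axis. Payload 6.4 kg.
Tool frame: the origin (TCP) lies midway between the tips of the shut fingers; the grasp point (between the pads) lies 19 mm behind it; z points along the fingers, y is the line along which they close (so a half turn about z gives the same grasp; the last joint's range is limited). The gripper opens to 94 mm and grips with 3 to 60 N. Pads are 16 mm wide; open, the fingers measure 119 mm over their backs; the gripper's body (75 mm by 177 mm) begins 78 mm behind the grasp point.
Start: joints at [1.169, 0.245, 1.558, -0, 1.339, -0.174], TCP at [146.789, 633.219, 205.455] pointing down, gripper open.
Joint ranges: [-3.13, 3.13], [-1.02, 2.26], [0.13, 2.54], [-0.95, 4.09], [0.21, 2.88], [-2.74, 2.74]. Speed limits (rad/s): [2.57, 2.57, 3.14, 3.14, 3.14, 3.14].

## Interface

Orientations are given as a 3x3 rotation matrix whose columns are the frame's x, y, z axes.
In Python, from workcell import goto, servo_line, move_j, command_gripper, dwell, inverse_kinematics, get_state, get_image, PlanningError, hand_in gives the robot as it stands. Calls block until the motion is done:
- goto(position, orientation): joint-space move of the TCP to a pose.
- servo_line(position, orientation=None, velocity=150): straight line of the TCP; orientation=None keeps the orientation; velocity is the mean speed in mm/s.
- move_j(angles): joint-space move.
- command_gripper(opening, strength=None): opening from 0.0 (shut) to 1.0 (fully open); strength is the grip in N (None keeps the last); returns when the fingers have stopped.
- dwell(seconds).
- inverse_kinematics(position, orientation): joint angles nearest the present ones, or None.
- get_state(): the state.
- get_image(name): name is "scene" or "top" or "wrist"; returns a dict with "image" (420x560x3 uint8, red, green, blue), "range_z" (420x560 float32, mm along the optical axis (not along the pixel's ray), 0 where there is no reading), "fx", "fy", "cx", "cy" (pixels), "dist_coeffs" ([k1, k2, p1, p2, k3] as OpenCV has them; the pictures are not rectified), "pose" (4x4, takes a point from camera to world coordinates); the wrist camera has in their place "mount" (4x4, takes a point from camera to tool coordinates, whose origin is the TCP and whose axes are the flange's). Camera axes: x right, y down, z forward; pixel columns grow to the right and rows downward; lengths in mm; the calibration is good to about 2 mm. A picture is of the moment at which its call begins: read the wrist's pose just before it.
A pose or a line that the arm cannot do raises PlanningError and nothing moves.
- hand_in(): hands the job in; it is judged then, once.
The state is a dict: "time": time; "joint_pos": joint angles; "qvel": joint speeds; "effort": joint torques, N m; "tool_pos": TCP position; "ee_rot": TCP orientation; "force": force on the tool from outside, world axes, zero at the start; "ft_torque": the same for the moment, N m; "finger_gap": opening from 0.0 (shut) to 1.0 (fully open); "gripper_force": force on a finger pad.
Only numpy, scipy, OpenCV 4.12 (cv2) and the standard library are available. Lean on these libraries where they do the work, as an engineer would, in place of code of your own. Each camera call takes 0.05 s, during which the arm holds its last target. There are 200 camera calls.

## Working session

There is one attempt and no reset: what is moved stays moved. The work goes in short steps, each a Python script; the robot and the scene stay as the last script left them, time stands still between calls to the robot, and variables do not carry over. Pictures are saved under pics/ and viewed, at most 10 in all, crops included, and the job is handed in when it is done.

```bash
mkdir -p pics; python3 - <<'E'
from workcell import *
import cv2, numpy as np
s=get_state();print(s['time'],s['finger_gap'],s['ee_rot'],s['force'])
for n in ("scene","top"):
    d=get_image(n);cv2.imwrite(f"pics/{n}0.png",d["image"][:,:,::-1])
    np.savez(f"{n}0.npz",**d);print(n,d["fx"],d["cx"],d["cy"],d["dist_coeffs"],np.round(d["pose"],3))
E
```

```text
0.0 0.9997095476194243 [[-9.74163734e-01  2.25841727e-01 -7.30145950e-04]
 [ 2.25842673e-01  9.74162289e-01 -1.70937168e-03]
 [ 3.25233197e-04 -1.83010601e-03 -9.99998272e-01]] [-0.6536977  -0.24155532  0.31282211]
scene 408.3809637151635 278.5348379914585 204.71816526230185 [-0.00552133  0.          0.          0.          0.        ] [[-4.68000e-01  7.68000e-01 -4.37000e-01  9.00312e+02]
 [ 8.84000e-01  4.04000e-01 -2.37000e-01  1.99031e+02]
 [-6.00000e-03 -4.97000e-01 -8.68000e-01  7.45947e+02]
 [ 0.00000e+00  0.00000e+00  0.00000e+00  1.00000e+00]]
top 415.67087315727576 279.6628849008811 207.37099746014323 [-0.11067749  0.          0.          0.          0.        ] [[ 1.600000e-02 -9.810000e-01  1.930000e-01  3.457300e+02]
 [-1.000000e+00 -1.300000e-02  1.900000e-02 -1.310700e+01]
 [-1.600000e-02 -1.940000e-01 -9.810000e-01  1.049046e+03]
 [ 0.000000e+00  0.000000e+00  0.000000e+00  1.000000e+00]]
```

View pics/scene0.png

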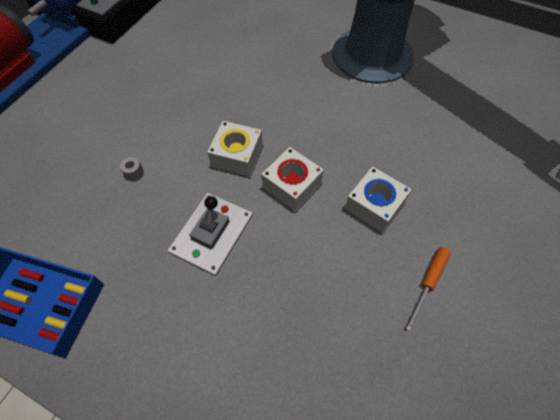

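View pics/top0.png

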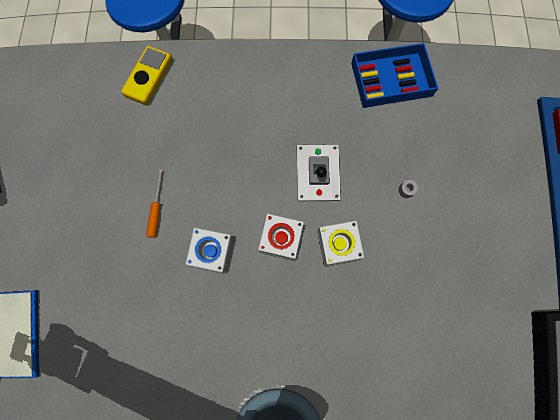

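The top view shows red ring at (281,236), blue (209,250), yellow (341,242), isolator plate about (318,172) with the ball near (320,172), coupling (408,188), screwdriver (155,205). The scene view has red at (293,172) and the ball at (211,202).

```bash
cat > h.py <<'E'
import cv2, numpy as np
def ray(d,uv):
    K=np.array([[d["fx"],0,d["cx"]],[0,d["fy"],d["cy"]],[0,0,1]],float)
    n=cv2.undistortPoints(np.array(uv,float).reshape(-1,1,2),K,np.array(d["dist_coeffs"],float))[:,0]
    T=d["pose"]; return T[:3,3],np.c_[n,np.ones(len(n))]@T[:3,:3].T
def onz(d,uv,z):
    o,r=ray(d,uv); return o+r*((z-o[2])/r[:,2])[:,None]
def ring(d,lo,hi,roi,z=62):
    hsv=cv2.cvtColor(d["image"],cv2.COLOR_RGB2HSV)
    if lo>hi: m=((hsv[...,0]>=lo)|(hsv[...,0]<=hi))
    else: m=(hsv[...,0]>=lo)&(hsv[...,0]<=hi)
    m=(m&(hsv[...,1]>110)&(hsv[...,2]>70)).astype(np.uint8)
    w=np.zeros_like(m);x0,x1,y0,y1=roi;w[y0:y1,x0:x1]=m[y0:y1,x0:x1]
    c=max(cv2.findContours(w,cv2.RETR_EXTERNAL,cv2.CHAIN_APPROX_NONE)[0],key=cv2.contourArea)
    p=onz(d,cv2.convexHull(c).reshape(-1,2),z)[:,:2].astype(np.float32)
    e=cv2.fitEllipse(p); return np.round(e[0],1),np.round(e[1],1)
E
python3 - <<'E'
from h import *
D={n:dict(np.load(n+"0.npz")) for n in("scene","top")}
s,t=D["scene"],D["top"]
print("red",ring(t,170,8,(255,310,210,262)),ring(s,170,8,(260,325,145,192)))
print("blue",ring(t,100,130,(185,240,225,275)),ring(s,100,130,(345,412,165,210)))
print("yel",ring(t,20,35,(315,368,220,268)),ring(s,20,35,(210,262,120,163)))
# plate
for d,roi,n in((t,(285,350,135,210),'top'),(s,(160,255,185,280),'scene')):
    g=cv2.cvtColor(d["image"],cv2.COLOR_RGB2GRAY);x0,x1,y0,y1=roi
    w=np.zeros_like(g);w[y0:y1,x0:x1]=(g[y0:y1,x0:x1]>150)
    c=max(cv2.findContours(w,cv2.RETR_EXTERNAL,cv2.CHAIN_APPROX_NONE)[0],key=cv2.contourArea)
    p=onz(d,c.reshape(-1,2),12)[:,:2].astype(np.float32);print("plate",n,cv2.minAreaRect(p))
    b=np.zeros_like(g);b[y0:y1,x0:x1]=g[y0:y1,x0:x1]<40
    for c in cv2.findContours(b,cv2.RETR_EXTERNAL,cv2.CHAIN_APPROX_NONE)[0]:
        if cv2.contourArea(c)>30:
            q=cv2.minEnclosingCircle(c);print(n,"dark",q,cv2.contourArea(c),onz(d,[q[0]],87)[0],onz(d,[q[0]],0)[0])
for n,d in D.items():
    x=(270,345,130,210) if n=='top' else (160,255,185,280)
    cv2.imwrite(f"pics/c_{n}.png",cv2.resize(d["image"][x[2]:x[3],x[0]:x[1],::-1],None,fx=5,fy=5,interpolation=cv2.INTER_NEAREST))
cv2.imwrite("pics/c.png",np.hstack([cv2.resize(cv2.imread(f"pics/c_{n}.png"),(390,400)) for n in D]))
E
```

```text
red (array([472.1,   2.1]), array([61.6, 62.7])) (array([4.739e+02, 1.000e-01]), array([60.6, 60.9]))
blue (array([436.2, 176.6]), array([61.2, 62. ])) (array([438.2, 174.5]), array([60.2, 60.4]))
yel (array([ 458.6, -142.9]), array([62.4, 62.9])) (array([ 460. , -144.8]), array([60.8, 61.5]))
plate top ((645.6951293945312, -90.94436645507812), (145.24832153320312, 108.39420318603516), 0.7731680870056152)
top dark ((320.6153869628906, 171.53846740722656), 5.6344218254089355) 77.0 [624.2214432  -91.68299231  87.        ] [649.40601204 -98.78881419   0.        ]
plate scene ((647.14208984375, -93.65437316894531), (148.07781982421875, 108.17398834228516), 1.3791301250457764)
scene dark ((210.10975646972656, 202.86585998535156), 6.233827590942383) 96.5 [624.72746616 -95.73829991  87.        ] [ 588.34236271 -134.6563494     0.        ]
```

View pics/c.png

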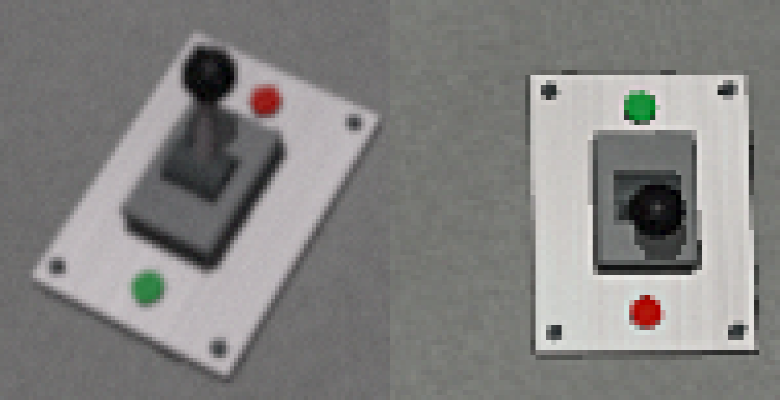

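Crop: the lever leans toward the red (robot) side; ball and plate agree across both views to within 3 mm, and so do the ring sizes. Next: move above the red module and check with the wrist camera.

```bash
python3 - <<'E'
from workcell import *
from h import *
R=np.array([[-1,0,0],[0,1,0],[0,0,-1.]])
command_gripper(0.0,10)
goto([473,1,200],R)
s=get_state();d=get_image("wrist")
T=np.eye(4);T[:3,:3]=s["ee_rot"];T[:3,3]=s["tool_pos"];d["pose"]=T@np.array(d["mount"])
print(s["time"],s["tool_pos"],s["finger_gap"],s["force"]);print(np.round(d["pose"],2))
cv2.imwrite("pics/w1.png",d["image"][:,:,::-1]);np.savez("w1.npz",**d)
K=np.array([[d["fx"],0,d["cx"]],[0,d["fy"],d["cy"]],[0,0,1]])
P=np.linalg.inv(d["pose"]);q=(P@[473,1,62,1])[:3]
u=K@(q/q[2]);print("pred px",u)
E
```

```text
4.0417 [473.08781853   1.48789839 200.02939527] -0.0007362199196952972 [0.04857962 0.2009079  0.86263383]
[[-0.0000e+00  9.6000e-01  2.9000e-01  3.8819e+02]
 [ 1.0000e+00  0.0000e+00  0.0000e+00  1.3000e+00]
 [-0.0000e+00  2.9000e-01 -9.6000e-01  3.7808e+02]
 [ 0.0000e+00  0.0000e+00  0.0000e+00  1.0000e+00]]
pred px [279.6572062  202.38729848   1.        ]
```

View pics/w1.png

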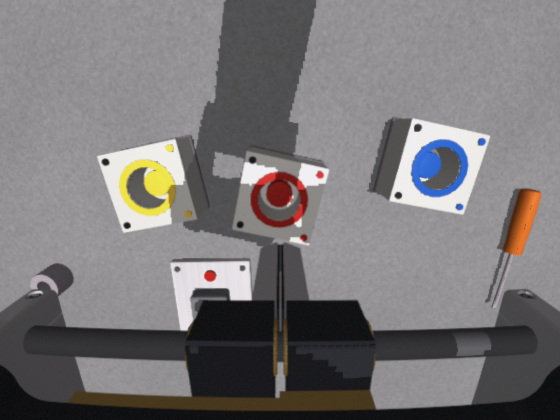

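Wrist view: red ring centred at about (279,199), against a prediction of (280,202); fingertips at (281,245), pointing at the bench between the ring and the plate. Measure the ring, and the finger geometry from depth, to be sure the fingers fit the well.

```bash
python3 - <<'E'
from h import *
d=dict(np.load("w1.npz"))
print("red",ring(d,170,8,(238,312,165,230)))
v,u=np.mgrid[236:400:6,180:385:4];uv=np.c_[u.ravel(),v.ravel()]
o,r=ray(d,uv);z=d["range_z"][uv[:,1],uv[:,0]];p=o+r*z[:,None]
k=(z>0)&(p[:,2]>150);p=p[k]-[473,1.5,200]
for lo in range(-20,180,10):
    q=p[(p[:,2]>=lo)&(p[:,2]<lo+10)]
    if len(q):print(lo,len(q),q.min(0).round(),q.max(0).round())
E
```

```text
red (array([470.3,   0. ]), array([61.8, 61.9]))
-10 2 [-11.  -3.  -0.] [-11.   2.  -0.]
0 9 [-11. -12.   6.] [-9. 10. 10.]
10 12 [-11. -12.  10.] [-9. 12. 19.]
20 11 [-11. -11.  22.] [-9. 11. 27.]
30 19 [-11. -11.  31.] [-9. 11. 40.]
40 18 [-11. -12.  40.] [-9. 12. 49.]
50 30 [-11. -12.  50.] [ 6. 11. 59.]
60 14 [-11. -11.  61.] [-6. 11. 69.]
70 2 [-10.   1.  71.] [-10.   2.  74.]
100 119 [-35. -27. 101.] [-29.  29. 110.]
110 385 [-35. -28. 110.] [-18.  28. 120.]
120 262 [-35. -25. 120.] [-19.  23. 123.]
```

Shut fingers are about 24 x 20 mm, so they clear the 46 mm well by about 7 mm. Press at (472, 0.7).

```bash
python3 - <<'E'
from workcell import *
from h import *
P=lambda m:(lambda s:print(m,round(s["time"],2),np.round(s["tool_pos"],1),np.round(s["force"],2)))(get_state())
x,y=472,.7
servo_line([x,y,75],velocity=120);dwell(.2);f0=get_state()["force"].copy();P("above")
z=75
for z in (50,38,34,32,30,29,28.5,28,27.5,27):
    servo_line([x,y,z],velocity=25 if z<60 else 60);P(z)
    f=get_state()["force"]-f0
    if np.hypot(f[0],f[1])>5 and z>35: print("wall");break
    if f[2]>7: break
else: pass
dwell(1.2);P("held")
E
```

```text
above 5.48 [472.5   0.6  75.6] [ 1.31 -0.49 -0.74]
50 6.63 [472.2   0.7  50.2] [ 0.49  0.96 -0.53]
38 7.27 [472.    0.7  37.9] [0.45 0.6  0.73]
34 7.58 [472.5   0.6  34.3] [ 0.82 -0.32  1.96]
32 7.83 [472.5   0.6  32.3] [ 1.58 -0.02  3.42]
30 8.07 [472.5   0.6  30.3] [ 1.82 -0.81  3.78]
29 8.32 [472.5   0.6  29.3] [ 1.93 -0.96  4.67]
28.5 8.57 [472.5   0.6  29.2] [-0.73 -0.96  8.82]
held 9.78 [472.5   0.6  29.2] [ 0.06 -0.96  8.93]
```

Button bottomed (9 N at z = 29.2) and held for over 1.2 s. Release it, then push the lever.

```bash
python3 - <<'E'
from workcell import *
from h import *
P=lambda m:(lambda s:print(m,round(s["time"],2),np.round(s["tool_pos"],1),np.round(s["force"],2)))(get_state())
x,y=472,.7
servo_line([x,y,38],velocity=25);servo_line([x,y,150],velocity=100);dwell(.2);P("up")
servo_line([580,-93,150],velocity=150);servo_line([580,-93,74],velocity=80);dwell(.2);P("behind")
f0=get_state()["force"].copy()
for X in list(range(590,646,8))+list(range(648,668,2)):
    servo_line([X,-93,74],velocity=40);P(X)
    f=get_state()["force"]-f0
    if f[0]<-8: break
dwell(.4);P("end")
E
```

```text
up 11.78 [471.7   0.8 149.4] [-0.36  0.15 -0.35]
behind 14.18 [580.4 -93.1  74.6] [-0.14 -0.16  0.49]
590 14.57 [590.3 -93.   74. ] [ 0.3  -0.8  -0.51]
598 14.93 [598.2 -93.   74. ] [-0.47  0.75 -0.25]
606 15.28 [606.3 -93.   74. ] [-0.15 -0.36  0.44]
614 15.62 [614.5 -93.   74. ] [ 1.27 -1.02  0.11]
622 15.97 [622.4 -93.   74. ] [-0.32  0.27 -0.34]
630 16.32 [630.4 -93.   74. ] [-0.4   0.47 -0.72]
638 16.68 [638.4 -93.1  74. ] [-0.66 -0.3   0.01]
648 17.07 [648.5 -93.1  74.1] [-1.65 -0.21 -0.01]
650 17.32 [650.  -93.   73.9] [-0.68  0.46 -1.1 ]
652 17.57 [651.9 -93.   73.9] [-1.9   0.07 -0.68]
654 17.82 [652.7 -92.9  73.7] [-5.63 -0.62  1.35]
656 18.07 [652.9 -92.9  73.6] [-12.81   0.54   6.95]
end 18.48 [652.9 -92.9  73.6] [-12.1   -0.7    6.18]
```

The stop was felt at x = 653, as predicted. Retreat and check.

```bash
python3 - <<'E'
from workcell import *
from h import *
servo_line([620,-93,74],velocity=80);servo_line([600,-93,220],velocity=150)
goto([147,633,205],get_state()["ee_rot"])
dwell(.3);s=get_state();print(s["time"],s["tool_pos"],s["force"])
t=get_image("top");d=get_image("scene")
print("red",ring(t,170,8,(255,310,210,262)),"blue",ring(t,100,130,(185,240,225,275)),"yel",ring(t,20,35,(315,368,220,268)))
g=cv2.cvtColor(t["image"],cv2.COLOR_RGB2GRAY);b=np.zeros_like(g);b[135:210,285:350]=g[135:210,285:350]<40
for c in cv2.findContours(b,cv2.RETR_EXTERNAL,cv2.CHAIN_APPROX_NONE)[0]:
    if cv2.contourArea(c)>30: print("ball",onz(t,[cv2.minEnclosingCircle(c)[0]],87))
a=[cv2.resize(i["image"][:,:,::-1],(400,300)) for i in(t,d)]
cv2.imwrite("pics/end.png",np.hstack(a))
E
```

```text
23.5083 [147.25677358 632.93433144 204.97399393] [ 0.34713873 -0.8809266   0.25438055]
red (array([472.1,   2.1]), array([61.6, 62.7])) blue (array([436.2, 176.6]), array([61.2, 61.9])) yel (array([ 458.6, -142.9]), array([62.4, 62.6]))
ball [[673.4757887 -90.4564356  87.       ]]
```

View pics/end.png

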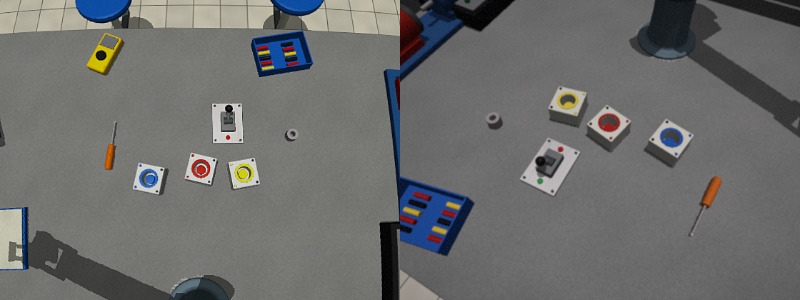

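The lever is over to the far (green) side with its ball at x = 673 (expected 675). The modules have not moved, the screwdriver and coupling are in place, and the arm is clear.

```bash
python3 -c "
from workcell import *
print(hand_in())"
```

```text
the job is handed in; nothing more can be done
None
```

The job is handed in: I pressed the red button fully down for over a second and let it up, then pushed the supply lever to its stop; the final pictures show the modules, screwdriver and coupling still in place and the arm clear, but `hand_in()` returned no verdict.

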